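Clamp the positioner's hub and hold a spread snap ring at the axle groove

TASK

The hub has just been loaded on the antenna positioner's axle stub: fold the hold-down yoke fully down over it. Then lift the circlip pliers out of their cradle by squeezing the two handles together, so that the snap ring on their tips is fully spread, and slide the ring down over the axle stub until it is level with the groove, centred and free of the axle and hub. Finish while still holding it there: handles squeezed, ring spread, nothing else carrying the pliers; leave the loose things on the bench alone.

Things in the scene. Friction and masses are not known exactly. Their poses are not given: they have to be found in the camera images.
- positioner: Low white box, 160 x 150 x 45 mm, fixed to the bench, an upright axle stub in the middle of its top. Origin: on the bench, on the axle's axis; z up; the yoke's hinge on its +x side. Upward: aluminium flange 76 mm across to z = 60 mm, dark hub 30 mm across to z = 70 mm, steel axle 20 mm across to z = 100 mm, its last 4 mm coned to 12 mm.
- groove (a point): Middle of the axle's dark groove, on the axis: 80 mm above the bench, 10 mm above the hub's face, 20 mm below the axle's top. The groove is 9 mm wide (z = 75.5 to 84.5 mm) and 16.6 mm across.
- yoke (a joint): Hold-down yoke: dark steel frame 8 mm thick, hinged along the positioner's y axis at its +x side. 0 = folded fully down, level over the flange; grows as its free end lifts (start 0.5 to 0.9 rad). Stiff hinge: stays where left, about 3 N at the tab moves it, stops at 0.
- yoke_tab (a point): On the upper face of the yoke's tab (26 mm wide, 40 mm long, the free end), 146 mm from the hinge line, 12 mm from the tab's end. With the yoke down it lies 70 mm above the bench. Press here.
- yoke_hinge (a point): Middle of the yoke's hinge line, 72 mm to +x of the axle axis, 66 mm above the bench. The yoke's mid-plane passes through it; the tab's upper face is 4 mm above that plane.
- pliers: Circlip pliers, loose, about 0.2 kg, upright, tips down, a steel snap ring captive on the tips. Origin: centre of the spread ring's opening, mid-thickness. z up along the pliers; x from the ring's closed back to its lugs on the tips; y the line along which the handles close. Ring 3 mm thick, within 23 mm of the origin. A square 10 mm hanger pin lies along x (-37 to 55 mm) at z = 70 mm.
- jaw_l (a joint): Spread of the pliers: 0 = relaxed (ring shut, opening about 18 mm wide, will not pass the axle), 0.113 rad = handles squeezed to their stop, ring fully spread (opening 26 mm across about its origin). Spring-loaded shut: about 12 N on each handle squeezes them fully, a grip of 25 to 40 N is ample.
- cradle: Aluminium stand of the pliers, fixed to the bench, base 125 x 70 mm; two posts 102 mm tall with open-topped notches 12 mm deep carry the ends of the hanger pin. Origin on the bench, right below the pliers' origin at the start, same yaw; the ring hangs 25 mm above the bench. The pliers come out straight up.
- terminator: Brass and steel coax terminator, 22 mm diameter, 34 mm tall, standing loose; origin under its centre. Leave alone.
- parts_tin: Small open aluminium dish, 68 mm across, 28 mm tall, loose; origin under its centre. Leave alone.
- screwdriver: Black-handled screwdriver lying loose at the far side of the bench, about across it. Leave alone.
- handles (a point): Where to grip the pliers: midway between the two black rubber handles, at x = 16, y = 0, z = 118 mm in the pliers' frame. The handles run from 25 mm below to 19 mm above this point, 12 mm thick along the pliers' x, about 49 mm over their outsides along y when relaxed, 38 mm and parallel when squeezed to the stop.

How it is judged:
By the outcome, as a careful person would: the job done as asked, in the order asked, and still so for the second after the job is handed in, while the arm keeps its last pose, push and grip.
It also fails if it takes over 59 s, if anything falls off the work surface, if the arm or the gripper's body presses on something with over 40 N, if the wrist force passes 120 N, or if a joint passes its speed limit or range.

ROBOT

A 6-joint arm with a two-finger parallel gripper is mounted at the origin on the work surface. World frame = base frame: x ahead of the robot, y to its left, z up, the work surface at z = 0. Lengths are in mm, angles in rad, forces in N, time in s.
With the tool pointing down it reaches from about 350 to 775 mm from the base axis. Payload 7.3 kg.
Tool frame: the origin (TCP) lies at the very end of the fingers, on their centre line; the grasp point (between the pads) lies behind it (bot.grip_point_offset is the z of the grasp point in the tool frame, in mm); z points along the fingers, y is the line along which they close (so a half turn about z gives the same grasp; the last joint's range is limited). The gripper opens to 92 mm and grips with 3 to 60 N. Pads are 19 mm wide; open, the fingers measure 130 mm over their backs; the gripper's body (75 mm by 190 mm) begins 47 mm behind the grasp point.
Start: joints at [-1.316, 0.342, 1.524, -0, 1.275, -0.146], TCP at [204.855, -483.404, 226.741] pointing down, gripper open.
Joint ranges: [-2.53, 2.53], [-0.77, 2.02], [0.04, 2.7], [-1, 4.14], [0.28, 2.66], [-3.11, 3.11]. Speed limits (rad/s): [2.57, 2.57, 3.14, 3.14, 3.14, 3.14].

INTERFACE

Orientations are given as [roll, pitch, yaw] about the fixed x, y, z axes, in that order (R = Rz(yaw) Ry(pitch) Rx(roll)).
In Python, from plant import bot gives the robot as it stands. The module is installed in compiled form; this text tells all that it offers.
- The arm moves only by the shell command python3 -m crank 'ROWS'. ROWS is JSON, a list that holds one entry, the list of rows, each a list of 5 numbers: the opening, from 0 (shut) to 1 (fully open), then the shift along the tool's x, y, z in cm, then the turn about the tool's z in degrees. In form: [[[claw, x, y, z, turn], ...]]. A call has exactly 10 rows; each row is the pose to reach, as a shift and turn from the pose commanded when the call began, along the tool's axes at that moment; what a row does not reach only later rows make up. A row lasts 1/10 s, in which the tool goes at most 50 mm and 8.59 degrees, less where a joint would pass 70% of its speed; a pose out of reach is approached as far as the arm can. A call with a gripper value outside its range is refused whole. The fingers move at their own pace and stop on an object; the grip force is fixed at half the most. Time passes only in rows, so rows that repeat a pose let the fingers close, or fill a call up. It gives the time, the measured TCP pose, the force, the opening and the grip force at its end, in the units of the state.
- bot.get_obs(): the state, without advancing time (a new reading comes with each control period).
- bot.capture(name): name is "scene" or "top" or "wrist"; returns (picture, depth): 420x560x3 uint8, red, green, blue; 420x560 float32, mm along the optical axis (not along the pixel's ray), 0 where there is no reading.
- bot.calibration(name): a dict with "vertical_fov" (degrees; the focal length in pixels is half the picture's height over the tangent of half this angle, whatever the lens; pixels are square), "cx", "cy" (the principal point, pixels), "D" ([k1, k2, p1, p2, k3] as OpenCV has them; the pictures are not rectified), "rvec" (rotation vector, rad) and "tvec" (3), from world to camera coordinates, as OpenCV has them; the wrist camera has in their place "tool_from_camera" (4x4, takes a point from camera to tool coordinates, whose origin is the TCP and whose axes are the flange's). Camera axes: x right, y down, z forward; pixel columns grow to the right and rows downward; lengths in mm; the calibration is good to about 2 mm. A picture is of the moment at which its call begins: read the wrist's pose just before it. calibration takes no time and is no camera call.
- bot.close_job(): hands the job in; it is judged then, once.
The state is a dict: "time": time; "joint_positions": joint angles; "dq": joint speeds; "tau": joint torques, N m; "tool_pos": TCP position; "tcp_rot": TCP orientation; "contact_force": force on the tool from outside, world axes, zero at the start; "moment": the same for the moment, N m; "grip_width": finger opening in mm; "finger_force": force on a finger pad.
Only numpy, scipy, OpenCV 4.12 (cv2) and the standard library are available. Lean on these libraries where they do the work, as an engineer would, in place of code of your own. Each camera call takes 0.05 s, during which the arm holds its last target. There are 200 camera calls.

## Working session

There is one attempt and no reset: what is moved stays moved. The work goes in short steps, Python scripts to look and compute and a shell command to move; the robot and the scene stay as the last step left them, time stands still between calls to the robot, and variables do not carry over. Pictures are saved under pics/ and viewed, at most 13 in all, crops included, and the job is handed in when it is done.

```bash
mkdir -p pics; cat > h.py <<'E'
import numpy as np, cv2
from scipy.spatial.transform import Rotation as R
from plant import bot
def cam(n,obs=None):
    c=bot.calibration(n); f=210/np.tan(np.radians(c["vertical_fov"])/2)
    K=np.array([[f,0,c["cx"]],[0,f,c["cy"]],[0,0,1]]); D=np.array(c["D"],float)
    if "rvec" in c:
        Rm=cv2.Rodrigues(np.array(c["rvec"],float))[0]; t=np.array(c["tvec"],float).ravel()
        Rw=Rm.T; o=-Rm.T@t
    else:
        T=np.array(c["tool_from_camera"]); Rt=R.from_euler('xyz',obs["tcp_rot"]).as_matrix()
        Rw=Rt@T[:3,:3]; o=Rt@T[:3,3]+np.array(obs["tool_pos"])
    return K,D,Rw,o
def rays(C,uv):
    K,D,Rw,o=C
    n=cv2.undistortPoints(np.array(uv,float).reshape(-1,1,2),K,D).reshape(-1,2)
    return np.c_[n,np.ones(len(n))]@Rw.T
def onz(C,uv,z):
    d=rays(C,uv); return C[3]+d*((z-C[3][2])/d[:,2])[:,None]
def cloud(C,dep):
    v,u=np.mgrid[0:420,0:560]
    d=rays(C,np.c_[u.ravel(),v.ravel()]); return (C[3]+d*dep.reshape(-1,1)).reshape(420,560,3)
def proj(C,P):
    K,D,Rw,o=C
    return cv2.projectPoints(np.array(P,float).reshape(-1,1,3),cv2.Rodrigues(Rw.T)[0],-Rw.T@o,K,D)[0].reshape(-1,2)
def shot(n):
    obs=bot.get_obs(); im,d=bot.capture(n); return im,d,cam(n,obs)
E
python3 - <<'E'
from h import *
for n in ("scene","top"):
    im,d,C=shot(n); np.savez(f"pics/{n}.npz",im=im,d=d)
    cv2.imwrite(f"pics/{n}0.png",im[...,::-1]); print(n,C[3].round(),C[2][:,2].round(2),(d>0).mean())
o=bot.get_obs(); print(o, bot.grip_point_offset)
E
```

```text
scene [857. 439. 526.] [-0.38 -0.66 -0.65] 0.9961777210884354
top [4.650e+02 1.000e+00 1.008e+03] [ 0.12 -0.01 -0.99] 0.9957568027210885
{'time': 0.1, 'joint_positions': array([-1.31598373e+00,  3.42657822e-01,  1.52489455e+00, -2.30295564e-05,
        1.27542579e+00, -1.46001196e-01]), 'dq': array([ 0.0007769 , -0.001839  , -0.00063523,  0.00053621,  0.00052415,
        0.00073171]), 'tau': array([ 1.78253395e-03, -4.32003307e+01, -2.44694817e+01,  7.19519681e-02,
        5.26157802e-02, -6.99307066e-05]), 'tool_pos': array([ 204.75976364, -483.03273872,  226.12139734]), 'tcp_rot': array([-3.14021868e+00, -1.79779178e-04,  4.00820384e-01]), 'contact_force': array([ 0.92742644, -0.366806  , -0.18759922]), 'moment': array([ 0.02092622,  0.05344699, -0.01072031]), 'finger_force': 0.0, 'grip_width': 91.98076395784422} -18.8
```

View pics/scene0.png

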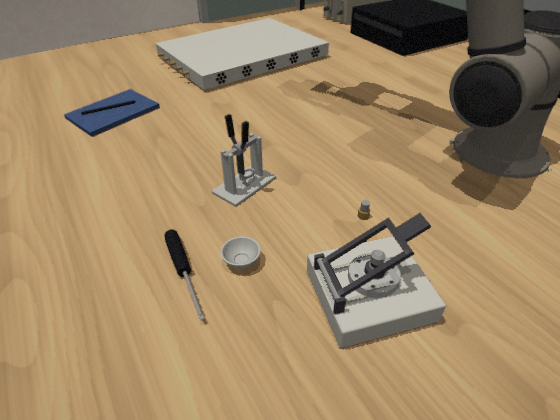

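View pics/top0.png

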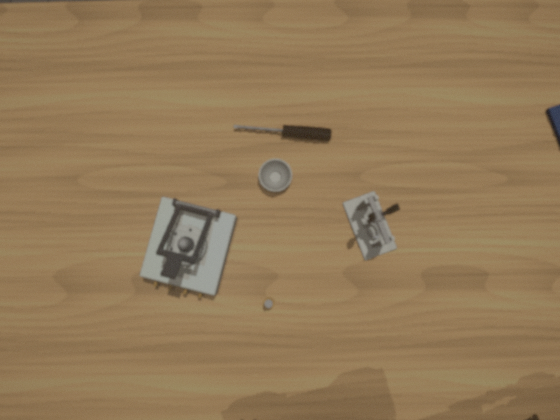

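The scene view shows the positioner at about (375,285) with its yoke half up, and the pliers in their cradle at (243,165). In the top view the positioner is at (188,246), its yoke tab at (172,268) and the cradle at (370,226). The tin is at (275,176) and the terminator at (268,303).

```bash
python3 - <<'E'
from h import *
z=np.load("pics/top.npz"); C=cam("top"); P=cloud(C,z["d"]); im=z["im"]
S=np.load("pics/scene.npz"); CS=cam("scene"); PS=cloud(CS,S["d"])
print("bench z",np.median(P[300:400,50:200,2]),np.median(PS[350:,:200,2]))
# positioner box top
hsv=cv2.cvtColor(im,cv2.COLOR_RGB2HSV)
def rect(m,name,zp):
    m=m.astype(np.uint8); n,l,st,ce=cv2.connectedComponentsWithStats(m); i=1+np.argmax(st[1:,4])
    v,u=np.nonzero(l==i); X=onz(C,np.c_[u,v],zp)[:,:2].astype(np.float32); r=cv2.minAreaRect(X); print(name,len(u),r,"box",cv2.boxPoints(r).round().tolist()); return r
reg=np.zeros((420,560),bool); reg[190:310,130:245]=1
white=reg&(hsv[...,1]<60)&(hsv[...,2]>110)
m=cv2.morphologyEx(white.astype(np.uint8),cv2.MORPH_OPEN,np.ones((3,3)))
m=cv2.morphologyEx(m,cv2.MORPH_CLOSE,np.ones((25,25)))
rect(m,"posn",45)
rect(reg&(P[...,2]>30)&(P[...,2]<60),"posn depth",45)
reg2=np.zeros_like(reg); reg2[185:265,335:405]=1
rect(reg2&(hsv[...,1]<70)&(hsv[...,2]>90),"cradle",8)
for nm,rg,lo,hi in (("cradlebase",reg2,4,20),("posts",reg2,85,112),("handles",reg2,120,180)):
    Q=P[rg&(P[...,2]>lo)&(P[...,2]<hi)]; print(nm,len(Q),Q.mean(0).round(1),Q.min(0).round(),Q.max(0).round())
Q=P[reg&(P[...,2]>75)]; print("yoke/axle hi",len(Q),Q[::max(1,len(Q)//40)].round().tolist())
for nm,A,I in(("top",P,im),("scene",PS,S["im"])):
    Q=A[(A[...,2]>120)&(A[...,2]<200)&(A[...,0]>300)&(A[...,0]<700)&(A[...,1]>-350)&(A[...,1]<0)]; print(nm,len(Q),Q.mean(0).round(1) if len(Q) else 0, Q.max(0) if len(Q) else 0)
a=cv2.resize(im[190:305,130:245],(580,580),interpolation=cv2.INTER_CUBIC)
cv2.imwrite("pics/cropA.png",a[...,::-1])
b=cv2.resize(S["im"][105:210,200:290],None,fx=5.6,fy=5.6,interpolation=cv2.INTER_CUBIC)
cv2.imwrite("pics/cropB.png",b[...,::-1])
E
```

```text
bench z 0.33664276796372405 -0.7451093558219668
posn 6033 ((538.8276977539062, 167.17623901367188), (150.8142547607422, 160.4180908203125), 74.89783477783203) box [[442.0, 115.0], [597.0, 73.0], [636.0, 219.0], [481.0, 261.0]]
posn depth 3804 ((538.3235473632812, 166.42495727539062), (151.57366943359375, 160.02223205566406), 74.88955688476562) box [[441.0, 114.0], [596.0, 72.0], [635.0, 219.0], [481.0, 260.0]]
cradle 1993 ((577.681640625, -191.217041015625), (126.0719223022461, 74.0775375366211), 19.250398635864258) box [[506.0, -177.0], [530.0, -247.0], [649.0, -205.0], [625.0, -135.0]]
cradlebase 1510 [ 572.4 -184.9    8. ] [ 501. -263.    4.] [ 652. -121.   20.]
posts 424 [ 576.9 -189.8  100.4] [ 531. -217.   85.] [ 622. -165.  112.]
handles 148 [ 584.2 -191.5  148.6] [ 570. -214.  120.] [ 598. -163.  163.]
yoke/axle hi 1305 [[465.0, 1.0, 1008.0], [606.0, 169.0, 77.0], [599.0, 181.0, 84.0], [593.0, 183.0, 88.0], [588.0, 125.0, 80.0], [582.0, 188.0, 91.0], [579.0, 120.0, 78.0], [572.0, 126.0, 90.0], [566.0, 191.0, 104.0], [562.0, 125.0, 93.0], [557.0, 191.0, 101.0], [551.0, 198.0, 111.0], [548.0, 167.0, 97.0], [543.0, 199.0, 116.0], [542.0, 167.0, 97.0], [539.0, 136.0, 109.0], [535.0, 201.0, 122.0], [535.0, 168.0, 99.0], [532.0, 140.0, 116.0], [529.0, 199.0, 116.0], [525.0, 201.0, 127.0], [522.0, 143.0, 122.0], [519.0, 208.0, 131.0], [518.0, 208.0, 127.0], [517.0, 137.0, 124.0], [515.0, 145.0, 127.0], [513.0, 152.0, 127.0], [512.0, 152.0, 127.0], [510.0, 148.0, 129.0], [508.0, 147.0, 129.0], [506.0, 145.0, 130.0], [504.0, 141.0, 129.0], [501.0, 186.0, 141.0], [499.0, 173.0, 138.0], [496.0, 181.0, 141.0], [492.0, 185.0, 144.0], [489.0, 192.0, 146.0], [487.0, 170.0, 145.0], [484.0, 173.0, 151.0], [480.0, 178.0, 151.0], [477.0, 171.0, 144.0]]
top 148 [ 584.2 -191.5  148.6] [ 597.51855794 -162.88819773  162.99158334]
scene 298 [ 583.6 -189.2  142. ] [ 597.32794455 -164.38252409  161.72745062]
```

View pics/cropA.png

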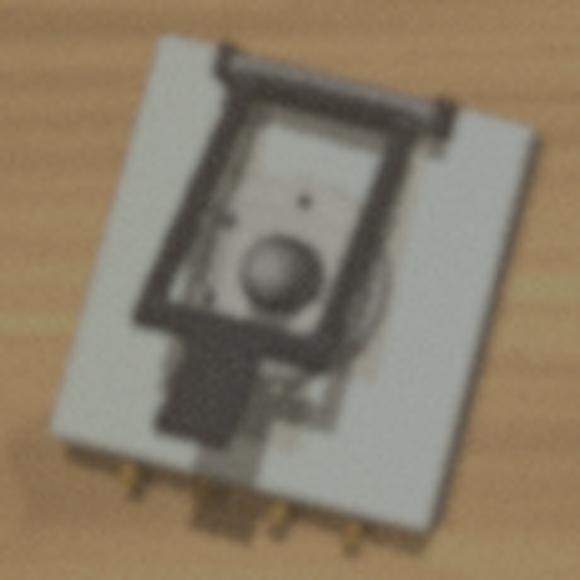

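View pics/cropB.png

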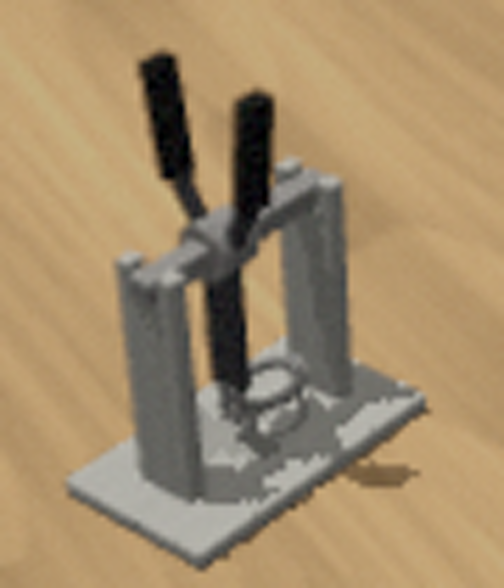

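The box fits 151 x 160 mm, as it should. The axle is near (540,167) and the positioner's yaw is about -15°, with the hinge toward world +x and the yoke at about 0.55 rad. Crop B shows the ring on the -x side of the tips, so the pliers' yaw is about +19.4°, with the handles near (584,-190). I'll move to the tab now with the fingers closed.

```bash
python3 -m crank '[[[0,1.4,-1,0,2],[0,4.2,-3.2,0,6],[0,7.6,-5.9,0,12],[0,11.6,-9,0,18],[0,15.8,-12.2,0,24],[0,20,-15.5,0,30],[0,24,-18.6,0,34],[0,28,-21.7,0,38],[0,32,-24.5,0,38],[0,34.8,-26.9,0,38]]]'; python3 - <<'E'
from h import *
o=bot.get_obs(); p=o["tool_pos"]; print(p,o["tcp_rot"])
psi=o["tcp_rot"][2]; x=np.array([np.cos(psi),np.sin(psi)]); y=np.array([np.sin(psi),-np.cos(psi)])
d=np.array([500.4,177.6])-p[:2]; print(d@x/10,d@y/10)
E
```

```text
time: 1.1
tool_pos: [421.1, -97.7, 226.7]
tcp_rot: [-3.142, -0.0, -0.262]
contact_force: [0.8, -0.3, -0.4]
grip_width: 16.2
finger_force: 0.0
[421.11062501 -97.74450657 226.65156591] [-3.14151524e+00 -1.98628149e-04 -2.62024246e-01]
0.5258834460118222 -28.648516007839095
```

```bash
python3 -m crank '[[[0,0.1,-2,0,0],[0,0.2,-6,0,0],[0,0.3,-10.5,0,0],[0,0.4,-15,0,0],[0,0.5,-19.5,0,0],[0,0.5,-23.5,0.5,0],[0,0.5,-26.5,1.5,0],[0,0.5,-28,2.5,0],[0,0.5,-28.6,3.5,0],[0,0.5,-28.6,4,0]]]'; python3 - <<'E'
from h import *
im,d,C=shot("wrist"); np.savez("pics/w1.npz",im=im,d=d); cv2.imwrite("pics/w1.png",im[...,::-1])
P=cloud(C,d); Q=P[(d>0)&(P[...,2]>100)]; print(C[3],C[2][:,2],(d>0).mean())
h=np.array([609.5,148.2]);u=np.array([-.9655,.2605]);v=np.array([.2605,.9655])
q=P.reshape(-1,3); a=(q[:,:2]-h)@u; b=(q[:,:2]-h)@v
for r in range(40,150,10):
    m=(abs(a-r)<2)&(q[:,2]>75+.4*r)&(q[:,2]<165)&(abs(b)<55)
    if m.sum(): print(r,m.sum(),np.median(q[m,2]).round(1),b[m].min().round(),b[m].max().round())
E
```

```text
time: 2.1
tool_pos: [498.7, 174.6, 185.2]
tcp_rot: [3.14, 0.002, -0.262]
contact_force: [-0.3, 0.1, 0.1]
grip_width: 0.3
finger_force: 0.0
[565.921584   155.96855668 343.44822863] [-0.26046494  0.06856168 -0.96304585] 0.9958801020408163
40 148 93.2 -38.0 32.0
50 180 99.3 -38.0 32.0
60 177 105.1 -38.0 32.0
70 191 111.0 -38.0 32.0
80 198 117.1 -38.0 32.0
90 206 123.0 -38.0 32.0
100 834 129.3 -38.0 32.0
110 327 135.3 -15.0 10.0
120 339 141.3 -16.0 10.0
```

View pics/w1.png

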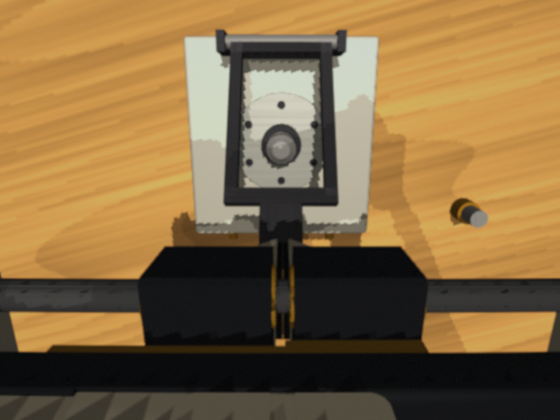

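The wrist view shows the axle top at (281,146), the yoke tab straight under the fingers at about (281,220), and the terminator at (467,212). The tab slope gives θ ≈ 0.54. Now I'll press it down along its arc.

```bash
python3 -m crank '[[[0,0,0,1.5,0],[0,0,0,3,0],[0,0,0,4,0],[0,-0.4,0,5,0],[0,-0.8,0,6,0],[0,-1.2,0,7,0],[0,-1.6,0,8,0],[0,-1.9,0,9,0],[0,-2.2,0,10,0],[0,-2.4,0,10.6,0]]]'; python3 - <<'E'
from h import *
z=np.load("pics/w1.npz"); T=np.array(bot.calibration("wrist")["tool_from_camera"])
im=z["im"]; o={"tool_pos":[498.7,174.6,185.2],"tcp_rot":[3.1407,.001,-.262]}; C=cam("wrist",o)
print(onz(C,[[281,146]],100).round(1))
hsv=cv2.cvtColor(im,cv2.COLOR_RGB2HSV); m=((hsv[...,1]<50)&(hsv[...,2]>150)).astype(np.uint8); m[245:]=0
m=cv2.morphologyEx(m,cv2.MORPH_CLOSE,np.ones((9,9)))
# axle cylinder seen from depth
P=cloud(C,z["d"]); k=(P[...,2]>94)&(P[...,2]<103)&(np.hypot(P[...,0]-540,P[...,1]-166)<16); print(k.sum(),P[k].mean(0),P[k].min(0),P[k].max(0))
k=(P[...,2]>57)&(P[...,2]<63)&(np.hypot(P[...,0]-540,P[...,1]-166)<50); X=P[k][:,:2].astype(np.float32); print(cv2.minEnclosingCircle(X))
E
```

```text
time: 3.15
tool_pos: [475.8, 181.4, 79.7]
tcp_rot: [3.141, 0.0, -0.262]
contact_force: [1.7, -0.9, 1.5]
grip_width: 0.3
finger_force: 0.9
[[538.7 164.  100. ]]
691 [536.56293316 164.82658321  99.02675018] [526.21014153 155.10643356  94.44519995] [546.060622   174.86337687 102.41584293]
((536.2017211914062, 164.98326110839844), 37.9468994140625)
```

```bash
python3 -m crank '[[[0,0,0,0.3,0],[0,-0.1,0,0.5,0],[0,-0.1,0,0.7,0],[0,-0.1,0,0.8,0],[0,-0.1,0,0.9,0],[0,-0.1,0,0.95,0],[0,-0.1,0,1,0],[0,-0.1,0,1.05,0],[0,-0.1,0,1.1,0],[0,-0.1,0,1.1,0]]]'
```

```text
time: 4.15
tool_pos: [475.1, 181.5, 70.2]
tcp_rot: [-3.142, -0.0, -0.262]
contact_force: [-3.4, 0.1, 6.3]
grip_width: 0.2
finger_force: 3.2
```

```bash
python3 -m crank '[[[0,0,0,0.03,0],[0,0,0,0.06,0],[0,0,0,0.08,0],[0,0,0,0.1,0],[0,0,0,0.12,0],[0,0,0,0.14,0],[0,0,0,0.14,0],[0,0,0,0.14,0],[0,0,0,0.14,0],[0,0,0,0.14,0]]]'
```

```text
time: 5.15
tool_pos: [475.2, 181.5, 69.9]
tcp_rot: [-3.141, -0.001, -0.262]
contact_force: [-5.6, 0.1, 17.5]
grip_width: 0.6
finger_force: 8.7
```

```bash
python3 -m crank '[[[0,0,0,-1,0],[0,0,0,-4,0],[0,0,0,-8,0],[0,0.5,1,-12,0],[0.3,2,3,-15,-4],[0.6,4,6.5,-16,-10],[1,6.3,10.3,-16,-16],[1,8.6,14.2,-16,-22],[1,11,18,-16,-28],[1,13.4,22,-16,-34]]]' && python3 -m crank '[[[1,2.5,3,0,0],[1,5,6,0,0],[1,7,8.6,0,0],[1,8,9.8,0,0],[1,8.6,10.4,0,0],[1,8.6,10.4,0,0],[1,8.6,10.4,0,0],[1,8.6,10.4,0,0],[1,8.6,10.4,0,0],[1,8.6,10.4,0,0]]]'; python3 - <<'E'
from h import *
o=bot.get_obs(); print(o["tool_pos"],o["tcp_rot"])
im,d,C=shot("wrist"); np.savez("pics/w2.npz",im=im,d=d); cv2.imwrite("pics/w2.png",im[...,::-1])
im,d,C=shot("top");cv2.imwrite("pics/t2.png",im[...,::-1]); np.savez("pics/t2.npz",im=im,d=d)
P=cloud(C,d); h=np.array([606,146]);u=np.array([-.9655,.2605])
q=P.reshape(-1,3); a=(q[:,:2]-h)@u; b=(q[:,:2]-h)@np.array([.2605,.9655]); m=(a>125)&(a<152)&(abs(b)<10); print("tab z",np.median(q[m,2]),m.sum())
E
```

```text
time: 6.15
tool_pos: [547.9, -67.6, 228.5]
tcp_rot: [3.141, -0.0, 0.335]
contact_force: [1.9, 0.8, 0.1]
grip_width: 44.3
finger_force: 0.0
time: 7.15
tool_pos: [662.5, -135.9, 228.7]
tcp_rot: [3.141, -0.0, 0.331]
contact_force: [0.6, -0.6, -0.6]
grip_width: 91.5
finger_force: 0.0
[ 662.45711138 -135.91639541  228.70973481] [ 3.14128134e+00 -2.31215223e-04  3.31311053e-01]
tab z 69.9107370029406 184
```

View pics/w2.png

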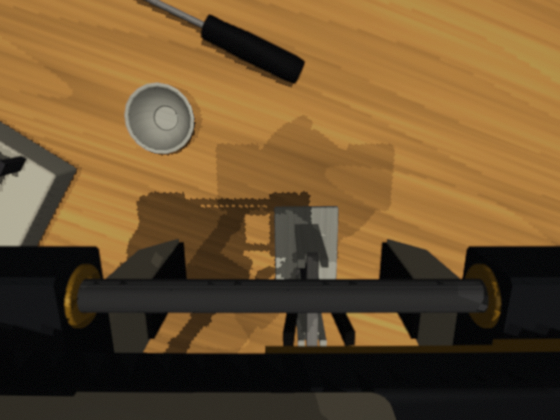

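The yoke is down (tab z = 69.9). The picture shows the handles at (290,330) and (342,330), hidden behind the gripper bar: I overshot because the tool axes had turned between calls. I'll back off along tool -x to see the pliers clearly.

```bash
python3 -m crank '[[[1,-1,0.2,0,0],[1,-3,0.6,0,0],[1,-6,1,0,0],[1,-9,1.5,0,0],[1,-12,2,0,-0.5],[1,-14,2.3,0,-0.5],[1,-15.2,2.5,0,-0.5],[1,-15.2,2.5,0,-0.5],[1,-15.2,2.5,0,-0.5],[1,-15.2,2.5,0,-0.5]]]'; python3 - <<'E'
from h import *
o=bot.get_obs(); print(o["tool_pos"],o["tcp_rot"])
im,d,C=shot("wrist"); np.savez("pics/w3.npz",im=im,d=d); cv2.imwrite("pics/w3.png",im[...,::-1])
P=cloud(C,d)
near=np.hypot(P[...,0]-580,P[...,1]+190)<75
for nm,lo,hi in (("handletops",157,168),("posts top",99,106),("pin",98,101)):
    k=near&(P[...,2]>lo)&(P[...,2]<hi); Q=P[k]
    print(nm,len(Q))
    n,l,st,ce=cv2.connectedComponentsWithStats(k.astype(np.uint8))
    for i in range(1,n):
        if st[i,4]>15: 
            r=cv2.minAreaRect(P[l==i][:,:2].astype(np.float32)); print("  ",st[i,4],ce[i].round(),P[l==i].mean(0).round(1),np.round(r[0],1),np.round(r[1],1),round(r[2],1))
E
```

```text
time: 8.25
tool_pos: [527.7, -208.8, 228.2]
tcp_rot: [3.141, -0.0, 0.34]
contact_force: [-0.4, -0.4, 0.2]
grip_width: 92.0
finger_force: 0.0
[ 527.7469268  -208.82694842  228.24236284] [ 3.14147125e+00 -3.51211081e-04  3.40390372e-01]
handletops 541
   266 [249. 126.] [ 573.4 -170.3  160.2] [ 573.2 -170.2] [11.5  8.4] 19.8
   275 [322. 125.] [ 588.1 -212.   160.1] [ 588.1 -212.2] [11.5  8.3] 19.9
posts top 2012
   1630 [285. 127.] [ 576.  -192.9  101.4] [ 573.7 -193.6] [91.7 21.2] 19.1
   101 [271.  75.] [ 608.5 -170.7  102.3] [ 608.3 -170.5] [7.8 6. ] 19.2
   106 [298.  76.] [ 615.  -189.4  102.1] [ 615.  -189.5] [7.8 6. ] 19.7
   85 [273. 181.] [ 533.3 -197.7  102.3] [ 533.1 -197.8] [8.  5.6] 19.3
   87 [298. 181.] [ 540.  -216.5  102.2] [ 539.8 -216.5] [8.1 5.7] 19.9
pin 1108
   453 [285.  88.] [ 603.6 -183.   100.1] [ 603.3 -183. ] [28.9  9.8] 19.8
   574 [285. 161.] [ 551.3 -201.9  100.1] [ 551. -202.] [43.4  9.7] 19.4
```

View pics/w3.png

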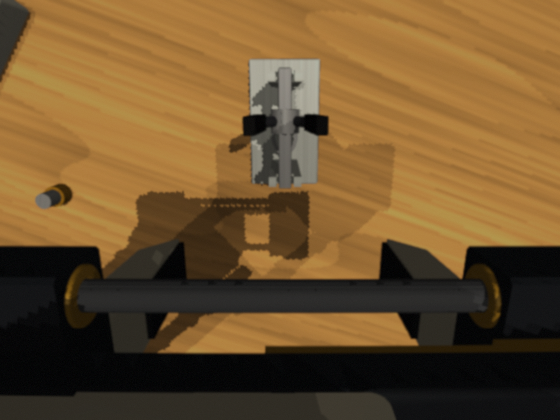

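The picture shows handle tops at (249,126) and (322,125), with the pin and posts along column 285. Two estimates of the grip point agree at (580.7,-191.2), with yaw 0.342: the mid-point of the handle tops and the post tops plus 7 mm. Now I'll go over it and down.

```bash
python3 -m crank '[[[1,0.8,0,0,0],[1,2.3,0.1,0,0],[1,4,0.1,0,0],[1,5.2,0.1,0,0],[1,5.6,0.1,1,0],[1,5.6,0.1,3.5,0],[1,5.6,0.1,6.5,0],[1,5.6,0.1,9,0],[1,5.6,0.1,10.2,0],[1,5.6,0.1,10.4,0]]]' && python3 -m crank '[[[1,0,0,0,0],[0.6,0,0,0,0],[0.5,0,0,0,0],[0.4,0,0,0,0],[0.3,0,0,0,0],[0.2,0,0,0,0],[0,0,0,0,0],[0,0,0,0,0],[0,0,0,0,0],[0,0,0,0,0]]]'
```

```text
time: 9.3
tool_pos: [579.2, -191.1, 122.4]
tcp_rot: [-3.139, 0.003, 0.34]
contact_force: [-0.0, -0.0, 0.2]
grip_width: 91.7
finger_force: 0.0
time: 10.3
tool_pos: [580.7, -192.0, 126.5]
tcp_rot: [3.139, -0.002, 0.34]
contact_force: [-4.1, 0.1, 11.0]
grip_width: 37.2
finger_force: 30.0
```

```bash
python3 -m crank '[[[0,0,0,-0.2,0],[0,0,0,-0.5,0],[0,0,0,-1,0],[0,0,0,-2,0],[0,0,0,-3.5,0],[0,0,0,-5.5,0],[0,0,0,-8,0],[0,0,0,-10.5,0],[0,0,0,-12.3,0],[0,0,0,-13,0]]]' && python3 -m crank '[[[0,0,0,0,0],[0,0,0,0,0],[0,0,0,0,0],[0,0,0,0,0],[0,0,0,0,0],[0,0,0,0,0],[0,0,0,0,0],[0,0,0,0,0],[0,0,0,0,0],[0,0,0,0,0]]]'; python3 - <<'E'
from h import *
o=bot.get_obs(); print(o["tool_pos"],o["tcp_rot"])
for n in("wrist","scene"):
    im,d,C=shot(n); np.savez(f"pics/{n}4.npz",im=im,d=d); cv2.imwrite(f"pics/{n}4.png",im[...,::-1])
psi=o["tcp_rot"][2]; x=np.array([np.cos(psi),np.sin(psi)]); y=np.array([np.sin(psi),-np.cos(psi)])
p=o["tool_pos"]; ring=p[:2]-16*x; print("ring",ring, (np.array([536.5,164.8])-ring)@x, (np.array([536.5,164.8])-ring)@y)
E
```

```text
time: 11.3
tool_pos: [580.9, -191.8, 257.1]
tcp_rot: [3.139, -0.003, 0.34]
contact_force: [0.0, -0.3, -2.4]
grip_width: 36.8
finger_force: 30.0
time: 12.3
tool_pos: [580.2, -191.5, 254.3]
tcp_rot: [3.141, -0.0, 0.34]
contact_force: [0.9, 0.2, -1.7]
grip_width: 37.3
finger_force: 30.0
[ 580.17613506 -191.51058567  254.34761866] [ 3.14147908e+00 -2.04966584e-05  3.39699110e-01]
ring [ 565.09045561 -196.84184026] 93.54364185112595 -350.5022422844471
```

View pics/wrist4.png

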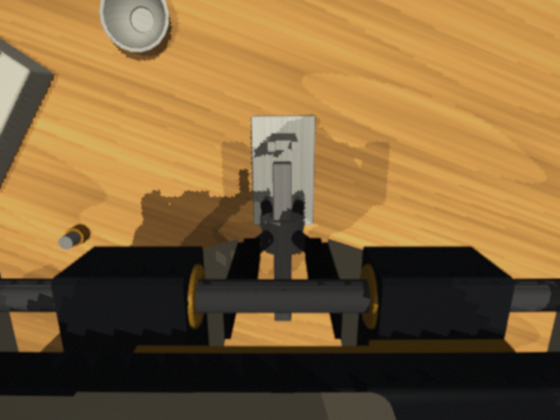

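The pliers are held, out of the cradle and squeezed (width 37), with the pin end visible at (283,163) and the ring hidden under the pin. I'll carry them over the axle, then measure the pin and ring against the axle.

```bash
python3 -m crank '[[[0,0.3,-1,0,0],[0,1,-4,0,0],[0,2.1,-8,0,0],[0,3.2,-12,0,0],[0,4.4,-16.5,0,0],[0,5.6,-21,0,0],[0,6.8,-25.5,0,0],[0,8,-30,0,0],[0,9,-33.5,0,0],[0,9.4,-35,0,0]]]' && python3 -m crank '[[[0,0,0,0,0],[0,0,0,0,0],[0,0,0,0,0],[0,0,0,0,0],[0,0,0,0,0],[0,0,0,0,0],[0,0,0,0,0],[0,0,0,0,0],[0,0,0,0,0],[0,0,0,0,0]]]'; python3 - <<'E'
from h import *
o=bot.get_obs(); print(o["tool_pos"],o["tcp_rot"])
for n in("wrist","scene"):
    im,d,C=shot(n); np.savez(f"pics/{n}5.npz",im=im,d=d); cv2.imwrite(f"pics/{n}5.png",im[...,::-1])
    P=cloud(C,d); p=o["tool_pos"]
    psi=o["tcp_rot"][2]; x=np.array([np.cos(psi),np.sin(psi)]); y=np.array([np.sin(psi),-np.cos(psi)])
    L=np.stack([(P[...,:2]-p[:2])@x,(P[...,:2]-p[:2])@y,p[2]-P[...,2]],-1)
    if n=="wrist":
        k=(abs(L[...,1])<12)&(L[...,2]>15)&(L[...,2]<40)&(L[...,0]>15); q=L[k]; print("pin",len(q),q.max(0),q.min(0),np.median(q,0))
    k=(P[...,2]>130)&(P[...,2]<175)&(np.hypot(P[...,0]-537,P[...,1]-165)<40); print(n,"ring",k.sum(),P[k].mean(0).round(1),P[k].min(0).round(1),P[k].max(0).round(1))
    k=(P[...,2]>86)&(P[...,2]<104)&(np.hypot(P[...,0]-537,P[...,1]-165)<16); print("axle",k.sum(),P[k].mean(0).round(1),P[k].min(0).round(1),P[k].max(0).round(1))
c=proj(cam("scene"),[[537,165,155]])[0].astype(int); print(c)
im=np.load("pics/scene5.npz")["im"]; a=im[max(0,c[1]-70):c[1]+80,c[0]-75:c[0]+75]
cv2.imwrite("pics/crop5.png",cv2.resize(a,None,fx=4,fy=4,interpolation=cv2.INTER_CUBIC)[...,::-1])
E
```

```text
time: 13.4
tool_pos: [551.1, 173.7, 254.4]
tcp_rot: [-3.141, -0.0, 0.343]
contact_force: [0.1, 0.2, -1.5]
grip_width: 37.3
finger_force: 30.0
time: 14.4
tool_pos: [552.2, 169.8, 254.3]
tcp_rot: [3.141, 0.0, 0.34]
contact_force: [-0.6, 0.1, -1.7]
grip_width: 36.9
finger_force: 30.0
[552.16430904 169.84827221 254.293379  ] [3.14149649e+00 1.90696852e-05 3.39791057e-01]
pin 911 [39.37431279  3.85864769 35.43878468] [15.04185794 -5.70354167 24.4983592 ] [28.17533651 -0.91599755 26.37798128]
wrist ring 202 [547.1 170.3 160.2] [524.5 148.5 147.3] [559.8 185.4 175. ]
axle 28 [538.1 162.4  96.1] [529.9 155.6  87.9] [543.8 174.8  98.3]
scene ring 263 [544.6 169.7 158.8] [516.9 147.9 147.3] [561.4 185.9 174.9]
axle 180 [540.8 167.6  95.3] [528.1 155.9  86. ] [548.2 175.1 101.4]
[384 223]
```

View pics/crop5.png

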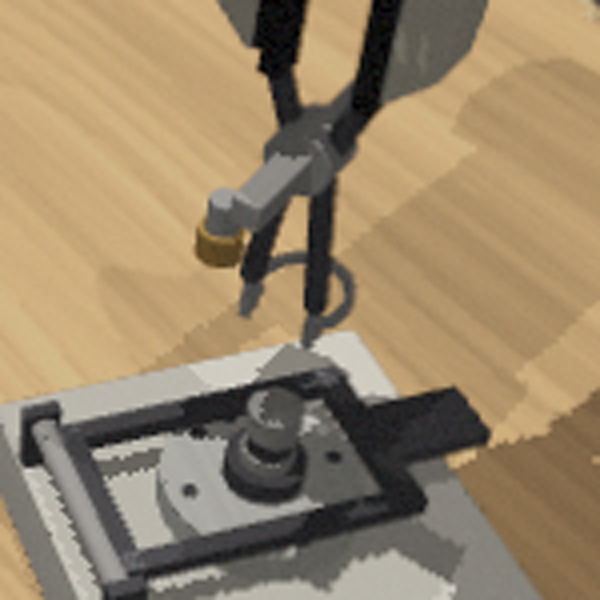

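The crop shows the pliers upright with the ring spread at about (310,290), the tips at (245,310) and (310,335), and the axle top at (275,405) inside the folded yoke. Next I'll compare ring and axle in the same camera clouds.

```bash
cat > m.py <<'E'
from h import *
from scipy.optimize import least_squares
def circ(X,r):
    f=lambda p:np.hypot(X[:,0]-p[0],X[:,1]-p[1])-r
    s=least_squares(f,X.mean(0),loss='soft_l1'); return s.x.round(1),np.abs(s.fun).mean().round(2)
S=np.load("pics/scene5.npz"); C=cam("scene"); P=cloud(C,S["d"]); g=S["im"].astype(int)
p=np.array([552.16,169.85,254.3]); psi=.34
x=np.array([np.cos(psi),np.sin(psi)]); y=np.array([-np.sin(psi),np.cos(psi)])
o=p[:2]-16*x
L=np.stack([(P[...,:2]-o)@x,(P[...,:2]-o)@y,P[...,2]],-1)
k=(abs(L[...,0])<30)&(abs(L[...,1])<30)&(L[...,2]>135)&(L[...,2]<175)
q=L[k]; b=q[q[:,0]<5]; print("back arc z pct",np.percentile(b[:,2],[5,25,50,75,95]).round(1),len(b),b.min(0).round(1),b.max(0).round(1))
b=b[b[:,2]<165]; print("ring circ local r=21",circ(b[:,:2],21))
rad=np.hypot(b[:,0],b[:,1]); print(np.percentile(rad,[5,50,95]).round(1))
t=q[(q[:,2]<150)]; print("tips",t.mean(0).round(1),t[:,2].min().round(1))
k=(abs(L[...,1])<10)&(L[...,0]>25)&(L[...,0]<62)&(L[...,2]>215)&(L[...,2]<240); q=L[k]; print("pin",len(q),q.max(0).round(1),np.percentile(q[:,2],[50,90]).round(1),q.min(0).round(1))
for nm,A in (("scene5",P),("scene0",cloud(C,np.load("pics/scene.npz")["d"]))):
    k=(A[...,2]>86)&(A[...,2]<95)&(np.hypot(A[...,0]-538,A[...,1]-166)<13); print(nm,"axle cyl",circ(A[k][:,:2],10),k.sum())
    k=(A[...,2]>97)&(np.hypot(A[...,0]-538,A[...,1]-166)<9)&(A[...,2]<104); print(" top",A[k].mean(0).round(1),k.sum())
    k=(A[...,2]>57)&(A[...,2]<62.5)&(np.hypot(A[...,0]-538,A[...,1]-166)<44); r=cv2.minEnclosingCircle(A[k][:,:2].astype(np.float32)); print(" flange",np.round(r[0],1),round(r[1],1))
for f in("top","t2"):
    A=cloud(cam("top"),np.load(f"pics/{f}.npz")["d"])
    k=(A[...,2]>92)&(A[...,2]<104)&(np.hypot(A[...,0]-538,A[...,1]-166)<16); print(f,"axle",A[k].mean(0).round(1),k.sum())
    k=(A[...,2]>56)&(A[...,2]<63)&(np.hypot(A[...,0]-538,A[...,1]-166)<42); r=cv2.minEnclosingCircle(A[k][:,:2].astype(np.float32)); print(" flange",np.round(r[0],1),round(r[1],1))
print("expected ring origin",o.round(1))
E
python3 m.py
```

```text
back arc z pct [151.2 152.6 153.5 154.  154.8] 88 [-19.4 -15.4 149.9] [  4.8  17.5 155.2]
ring circ local r=21 (array([ 6.7, -0.4]), np.float64(2.48))
[13.  15.7 18.6]
tips [ 15.    1.7 148.8] 147.3
pin 353 [ 57.4   9.8 233.7] [226.8 229. ] [ 25.   -9.8 215.6]
scene5 axle cyl (array([537.3, 164.7]), np.float64(0.38)) 61
 top [539.  166.4  98.8] 82
 flange [537.9 167. ] 42.9
scene0 axle cyl (array([537.4, 164.8]), np.float64(0.42)) 69
 top [538.9 166.   98.9] 79
 flange [537.5 165.1] 38.5
top axle [538.5 166.5  98.7] 99
 flange [538.8 167.1] 38.1
t2 axle [538.6 166.7  98.4] 99
 flange [537.5 164.3] 39.5
expected ring origin [537.1 164.5]
```

```bash
cat >> m.py <<'E'
print("----")
k=(abs(L[...,0])<30)&(abs(L[...,1])<30)&(L[...,2]>149)&(L[...,2]<158)
q=L[k]; q=q[(q[:,0]<12)]
A=np.c_[2*q[:,:2],np.ones(len(q))]; s=np.linalg.lstsq(A,(q[:,:2]**2).sum(1),rcond=None)[0]; print("free fit",s[:2].round(2),np.sqrt(s[2]+s[:2]@s[:2]).round(2),len(q))
for r in (14.5,15.2,16):
    print(r,circ(q[:,:2],r))
vu=np.argwhere(k)
# image-based: ring pixels by ray onto plane z
for zp in (153.5,154.5):
    X=onz(C,vu[:,::-1],zp); l=np.c_[(X[:,:2]-o)@x,(X[:,:2]-o)@y]; l=l[l[:,0]<12]
    h=cv2.convexHull(l.astype(np.float32)).reshape(-1,2); h=h[h[:,0]<8]
    A=np.c_[2*h,np.ones(len(h))]; s=np.linalg.lstsq(A,(h**2).sum(1),rcond=None)[0]; print(zp,"outer",s[:2].round(2),np.sqrt(s[2]+s[:2]@s[:2]).round(2),len(h), l.min(0).round(1),l.max(0).round(1))
E
python3 m.py | sed '1,/----/d'
```

```text
free fit [-0.63  1.17] 15.56 113
14.5 (array([-1.1,  1.2]), np.float64(1.36))
15.2 (array([-0.5,  1.2]), np.float64(1.2))
16 (array([0.1, 1. ]), np.float64(1.25))
153.5 outer [-2.19  1.37] 16.54 15 [-19.7 -15. ] [11.6 18. ]
154.5 outer [-1.13  1.78] 16.49 15 [-18.5 -14.5] [11.8 18.4]
```

Ring and axle agree within about 1 mm in both cameras. I'll go down to just above the axle and compare again at close parallax.

```bash
python3 -m crank '[[[0,0,0.05,0.3,0],[0,0,0.05,1,0],[0,0,0.05,2,0],[0,0,0.05,3,0],[0,0,0.05,3.8,0],[0,0,0.05,4.3,0],[0,0,0.05,4.5,0],[0,0,0.05,4.5,0],[0,0,0.05,4.5,0],[0,0,0.05,4.5,0]]]'; python3 - <<'E'
from h import *
o=bot.get_obs(); print(o["tool_pos"],o["tcp_rot"])
D=[];I=[]
for i in range(4):
    im,d,C=shot("scene"); D.append(d); I.append(im.astype(float))
d=np.median(D,0); im=np.mean(I,0).astype(np.uint8); np.savez("pics/scene6.npz",im=im,d=d)
c=proj(C,[[537,165,100]])[0].astype(int); a=im[c[1]-45:c[1]+45,c[0]-50:c[0]+50]; print(c)
cv2.imwrite("pics/crop6.png",cv2.resize(a,None,fx=6.5,fy=6.5,interpolation=cv2.INTER_CUBIC)[...,::-1])
p=o["tool_pos"]; psi=.34
x=np.array([np.cos(psi),np.sin(psi)]); y=np.array([-np.sin(psi),np.cos(psi)]); og=p[:2]-16*x; zr=p[2]-101.4; print("expected",og,zr)
P=cloud(C,d); L=np.stack([(P[...,:2]-og)@x,(P[...,:2]-og)@y,P[...,2]],-1)
k=(np.hypot(L[...,0],L[...,1])<22)&(abs(L[...,2]-zr-.5)<4)&(L[...,0]<12)&(np.hypot(L[...,0],L[...,1])>11)
q=L[k]; print(len(q),np.percentile(q[:,2],[10,50,90]).round(1))
A=np.c_[2*q[:,:2],np.ones(len(q))]; s=np.linalg.lstsq(A,(q[:,:2]**2).sum(1),rcond=None)[0]; print("ring",s[:2].round(2),np.sqrt(s[2]+s[:2]@s[:2]).round(2), og+s[0]*x+s[1]*y)
k=(P[...,2]>86)&(P[...,2]<95)&(np.hypot(P[...,0]-538,P[...,1]-166)<13)
from scipy.optimize import least_squares
X=P[k][:,:2]; print("axle",least_squares(lambda v:np.hypot(*(X-v).T)-10,[537,165]).x,k.sum())
k=(P[...,2]>97)&(P[...,2]<102)&(np.hypot(P[...,0]-538,P[...,1]-166)<9);print("top",P[k].mean(0),k.sum())
E
```

```text
time: 15.5
tool_pos: [552.6, 169.4, 209.7]
tcp_rot: [3.141, -0.001, 0.34]
contact_force: [-0.1, -0.3, -1.4]
grip_width: 37.0
finger_force: 30.0
[552.57163593 169.36109843 209.72668908] [ 3.14135937e+00 -8.38902065e-04  3.39673001e-01]
[378 252]
expected [537.48756128 164.02530496] 108.3266890766836
104 [107.3 108.9 109.5]
ring [-0.69  1.17] 15.44 [536.44210609 164.89843214]
axle [537.25528715 164.65990465] 51
top [541.2014511  164.54581788  99.0999561 ] 46
```

View pics/crop6.png

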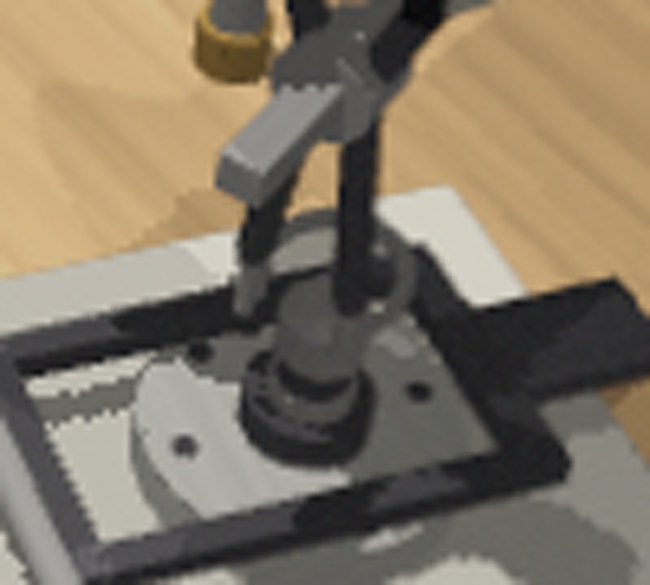

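The crop shows the ring arc around (320,270) with the axle top at (325,290) just below it, and the scene offset is under 1 mm. I'll nudge 0.4 mm and go down slowly, watching the force.

```bash
python3 -m crank '[[[0,0.04,0,0.1,0],[0,0.04,0,0.3,0],[0,0.04,0,0.5,0],[0,0.04,0,0.7,0],[0,0.04,0,0.9,0],[0,0.04,0,1.1,0],[0,0.04,0,1.3,0],[0,0.04,0,1.5,0],[0,0.04,0,1.7,0],[0,0.04,0,1.8,0]]]'
```

```text
time: 16.7
tool_pos: [552.7, 169.4, 191.1]
tcp_rot: [3.142, 0.0, 0.34]
contact_force: [-0.3, 1.0, -1.0]
grip_width: 37.2
finger_force: 30.0
```

```bash
python3 -m crank '[[[0,0,0,0.1,0],[0,0,0,0.2,0],[0,0,0,0.35,0],[0,0,0,0.5,0],[0,0,0,0.65,0],[0,0,0,0.8,0],[0,0,0,0.9,0],[0,0,0,1,0],[0,0,0,1.05,0],[0,0,0,1.05,0]]]';  python3 - <<'E'
from h import *
from scipy.optimize import least_squares
D=[];I=[];O=[]
for i in range(5):
    im,d,C=shot("scene"); D.append(d); I.append(im.astype(float)); o=bot.get_obs(); O.append(np.r_[o["tool_pos"],o["contact_force"],o["moment"]])
print(np.mean(O,0).round(2),o["grip_width"])
d=np.median(D,0); im=np.mean(I,0).astype(np.uint8); np.savez("pics/scene7.npz",im=im,d=d)
c=proj(C,[[537,165,85]])[0].astype(int); a=im[c[1]-45:c[1]+45,c[0]-50:c[0]+50]
cv2.imwrite("pics/crop7.png",cv2.resize(a,None,fx=6.5,fy=6.5,interpolation=cv2.INTER_CUBIC)[...,::-1])
p=np.mean(O,0)[:3]; psi=.34
x=np.array([np.cos(psi),np.sin(psi)]); y=np.array([-np.sin(psi),np.cos(psi)]); og=p[:2]-16*x; zr=p[2]-101.4; print("expected",og,zr)
P=cloud(C,d); L=np.stack([(P[...,:2]-og)@x,(P[...,:2]-og)@y,P[...,2]],-1); r=np.hypot(L[...,0],L[...,1])
k=(r<20)&(abs(L[...,2]-zr-.5)<4)&(L[...,0]<12)&(r>12.5)
q=L[k]; print(len(q),np.percentile(q[:,2],[10,50,90]).round(1))
A=np.c_[2*q[:,:2],np.ones(len(q))]; s=np.linalg.lstsq(A,(q[:,:2]**2).sum(1),rcond=None)[0]; print("ring",s[:2].round(2),np.sqrt(s[2]+s[:2]@s[:2]).round(2), og+s[0]*x+s[1]*y)
k=(P[...,2]>86)&(P[...,2]<95)&(np.hypot(P[...,0]-538,P[...,1]-166)<12)
X=P[k][:,:2]; print("axle",least_squares(lambda v:np.hypot(*(X-v).T)-10,[537,165]).x,k.sum())
k=(P[...,2]>97)&(P[...,2]<102)&(np.hypot(P[...,0]-538,P[...,1]-166)<9);print("top",P[k].mean(0),k.sum())
# pin top z from scene
k=(abs(L[...,1])<4)&(L[...,0]>35)&(L[...,0]<54)&(abs(L[...,2]-zr-75)<4); print("pin top z",np.percentile(L[k][:,2],[25,50,75]),k.sum())
E
```

```text
time: 17.7
tool_pos: [552.7, 169.4, 180.7]
tcp_rot: [3.142, 0.0, 0.34]
contact_force: [0.2, -0.2, -2.2]
grip_width: 37.0
finger_force: 30.0
[ 5.5276e+02  1.6947e+02  1.8084e+02  9.0000e-02  4.0000e-02 -2.3400e+00
  3.0000e-02 -1.0000e-02 -0.0000e+00] 36.968651428155766
expected [537.67491614 164.13603034] 79.43805271793147
68 [78.8 80.1 80.5]
ring [-0.27  1.26] 15.49 [537.00372231 165.23114656]
axle [537.2767172  164.69264024] 39
top [540.6849439  164.04650039  98.59733068] 33
pin top z [153.34607684 153.61693192 153.87401101] 65
```

View pics/crop7.png

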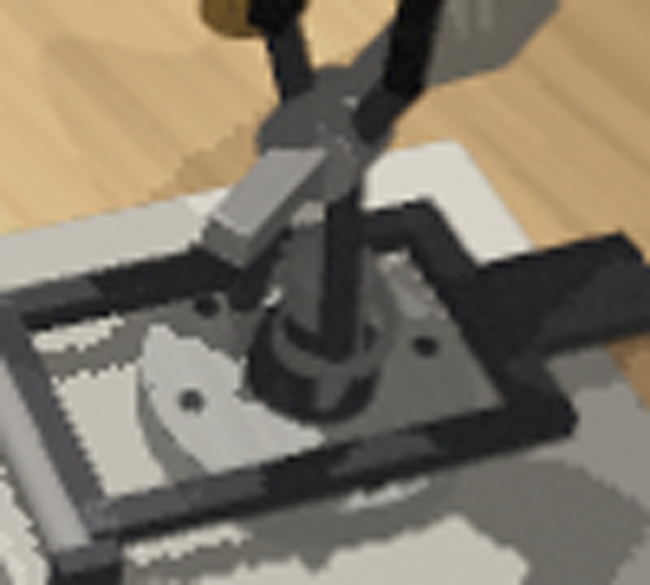

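Nothing touches, and the ring is at about z = 79.5 with the scene offset at about 0.6 mm. As a gentle clearance check I'll make ±2 mm excursions and watch for contact.

```bash
M='python3 -m crank'; python3 -m crank '[[[0,0.05,0,-0.04,0],[0,0.1,0,-0.04,0],[0,0.15,0,-0.04,0],[0,0.2,0,-0.04,0],[0,0.2,0,-0.04,0],[0,0.2,0,-0.04,0],[0,0.2,0,-0.04,0],[0,0.2,0,-0.04,0],[0,0.2,0,-0.04,0],[0,0.2,0,-0.04,0]]]' | egrep 'pos|force'
python3 -m crank '[[[0,-0.1,0,0,0],[0,-0.2,0,0,0],[0,-0.25,0,0,0],[0,-0.3,0,0,0],[0,-0.35,0,0,0],[0,-0.4,0,0,0],[0,-0.4,0,0,0],[0,-0.4,0,0,0],[0,-0.4,0,0,0],[0,-0.4,0,0,0]]]' | egrep 'pos|force'
python3 -m crank '[[[0,0.1,0,0,0],[0,0.2,0,0,0],[0,0.2,0.05,0,0],[0,0.2,0.1,0,0],[0,0.2,0.15,0,0],[0,0.2,0.2,0,0],[0,0.2,0.2,0,0],[0,0.2,0.2,0,0],[0,0.2,0.2,0,0],[0,0.2,0.2,0,0]]]' | egrep 'pos|force'
python3 -m crank '[[[0,0,-0.1,0,0],[0,0,-0.2,0,0],[0,0,-0.25,0,0],[0,0,-0.3,0,0],[0,0,-0.35,0,0],[0,0,-0.4,0,0],[0,0,-0.4,0,0],[0,0,-0.4,0,0],[0,0,-0.4,0,0],[0,0,-0.4,0,0]]]' | egrep 'pos|force'
```

```text
tool_pos: [554.6, 170.1, 181.2]
contact_force: [1.1, 0.4, -1.9]
finger_force: 30.0
tool_pos: [550.9, 168.8, 181.2]
contact_force: [-0.5, 0.5, -2.8]
finger_force: 30.0
tool_pos: [553.4, 167.6, 181.2]
contact_force: [0.3, 0.2, -2.1]
finger_force: 30.0
tool_pos: [552.1, 171.3, 181.2]
contact_force: [0.3, -0.0, -2.3]
finger_force: 30.0
```

There was no contact, but at the groove the clearance is wide. I'll repeat one level up (ring at z ≈ 90, beside the 20 mm shaft) with ±2.5 mm excursions, which pins the centre down much better.

```bash
python3 -m crank '[[[0,0,0.1,0,0],[0,0,0.2,-0.3,0],[0,0,0.2,-0.7,0],[0,0,0.2,-1,0],[0,0.1,0.2,-1,0],[0,0.2,0.2,-1,0],[0,0.25,0.2,-1,0],[0,0.25,0.2,-1,0],[0,0.25,0.2,-1,0],[0,0.25,0.2,-1,0]]]' | egrep 'pos|_force'
python3 -m crank '[[[0,-0.1,0,0,0],[0,-0.2,0,0,0],[0,-0.3,0,0,0],[0,-0.4,0,0,0],[0,-0.45,0,0,0],[0,-0.5,0,0,0],[0,-0.5,0,0,0],[0,-0.5,0,0,0],[0,-0.5,0,0,0],[0,-0.5,0,0,0]]]' | egrep 'pos|_force'
python3 -m crank '[[[0,0.15,0,0,0],[0,0.25,0,0,0],[0,0.25,0.1,0,0],[0,0.25,0.15,0,0],[0,0.25,0.2,0,0],[0,0.25,0.25,0,0],[0,0.25,0.25,0,0],[0,0.25,0.25,0,0],[0,0.25,0.25,0,0],[0,0.25,0.25,0,0]]]' | egrep 'pos|_force'
python3 -m crank '[[[0,0,-0.1,0,0],[0,0,-0.2,0,0],[0,0,-0.3,0,0],[0,0,-0.4,0,0],[0,0,-0.45,0,0],[0,0,-0.5,0,0],[0,0,-0.5,0,0],[0,0,-0.5,0,0],[0,0,-0.5,0,0],[0,0,-0.5,0,0]]]' | egrep 'pos|_force'; python3 -c "
from plant import bot
import numpy as np
for i in range(3): bot.capture('top'); o=bot.get_obs(); print(o['contact_force'].round(1),o['moment'].round(2))"
```

```text
tool_pos: [555.0, 170.3, 191.1]
contact_force: [0.2, 0.0, -2.4]
finger_force: 30.0
tool_pos: [550.4, 168.6, 191.2]
contact_force: [-0.9, 0.4, -2.0]
finger_force: 30.0
tool_pos: [553.6, 167.1, 191.2]
contact_force: [-0.3, -1.0, -3.2]
finger_force: 30.0
tool_pos: [551.9, 171.8, 191.2]
contact_force: [-0.4, 0.2, -1.4]
finger_force: 30.0
[ 0.   0.6 -1.4] [0.02 0.   0.01]
[ 0.1 -0.6 -1.6] [0.   0.03 0.  ]
[-0.1  0.8 -2.3] [-0.   -0.04 -0.05]
```

No contact in any direction, so the ring is centred to about 0.5 mm. I'll return to the centre and go down to groove level.

```bash
python3 -m crank '[[[0,0,0.15,0,0],[0,0,0.25,0,0],[0,0,0.25,0.2,0],[0,0,0.25,0.5,0],[0,0,0.25,0.8,0],[0,0,0.25,0.95,0],[0,0,0.25,1,0],[0,0,0.25,1,0],[0,0,0.25,1,0],[0,0,0.25,1,0]]]' ; python3 - <<'E'
from h import *
im,d,C=shot("scene"); P=cloud(C,d)
h=np.array([606.5,146]);u=np.array([-.9655,.2605])
a=(P[...,:2]-h)@u; b=(P[...,:2]-h)@np.array([.2605,.9655]); m=(a>125)&(a<152)&(abs(b)<10)&(P[...,2]>50); print("tab z",np.median(P[m][:,2]),m.sum())
p=bot.get_obs()["tool_pos"]; x=np.array([np.cos(.34),np.sin(.34)]); y=np.array([-x[1],x[0]]); l=(P[...,:2]-p[:2]+16*x)@x; w=(P[...,:2]-p[:2]+16*x)@y
k=(abs(w)<4)&(l>35)&(l<54)&(abs(P[...,2]-154)<5); print("pin top",np.median(P[k][:,2]))
E
```

```text
time: 27.1
tool_pos: [552.8, 169.5, 181.3]
tcp_rot: [3.141, -0.0, 0.34]
contact_force: [0.3, 0.0, -2.7]
grip_width: 37.1
finger_force: 30.0
tab z 69.3776060366736 182
pin top 154.12003246901088
```

Pin top is at about 154.1 (+0.8 scene bias), which puts the ring at z ≈ 80. The yoke is down, the grip is holding and nothing touches, so I'm handing in.

```bash
python3 -c "
from plant import bot
print(bot.close_job())"
```

```text
the job is handed in; nothing more can be done
None
```

The job is handed in at about 27 s: yoke folded fully down, pliers held squeezed, and the spread ring level with the groove (z ≈ 80 mm), centred to about 0.5 mm and touching nothing.

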